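Shift the bottle-rack stop one notch

ROBOT

A 6-joint arm with a two-finger parallel gripper is mounted at the origin on the work surface. World frame = base frame: x ahead of the robot, y to its left, z up, the work surface at z = 0. Lengths are in m, angles in rad, forces in N, time in s.
With the tool pointing down it reaches from about 0.275 to 0.825 m from the base axis. Payload 5.2 kg.
Tool frame: the origin (TCP) lies between the finger pads; the fingertips stand 17 mm ahead of it and the grasp point (between the pads) lies 2 mm behind it (r.nose_length is the distance from the TCP to the fingertips, in m); z points along the fingers, y is the direction in which the jaws open and shut (so a half turn about z gives the same grasp; the last joint's range is limited). The gripper opens to 93 mm and grips with 3 to 60 N. Pads are 15 mm wide; open, the fingers measure 128 mm over their backs; the gripper's body (75 mm by 188 mm) begins 65 mm behind the grasp point.
Start: joints at [-1.309, 0.259, 1.535, -0, 1.348, -0.203], TCP at [0.247, -0.492, 0.199] pointing down, gripper open.
Joint ranges: [-3.14, 3.14], [-0.91, 2.08], [0.19, 2.58], [-1.22, 4.36], [0.22, 2.71], [-3.12, 3.12]. Speed limits (rad/s): [2.57, 2.57, 3.14, 3.14, 3.14, 3.14].

INTERFACE

Orientations are given as a rotation vector (axis times angle).
In Python, from bench import r gives the robot as it stands. The module is installed in compiled form; this text tells all that it offers.
- The arm moves only by the tool arm_command, never from a script. Its argument "series" is a list of rows, each an object with "delta_pos": the shift along the tool's x, y, z in cm, a list of three; "twist": the turn about the tool's z in rad. In form: [{"delta_pos": [dx, dy, dz], "twist": twist}, ...]. A call has 1 to 5 rows; each row shifts and turns the commanded pose from where the row before left it, along the tool's axes as they then stand; what a row does not reach is not made up. A row lasts 1/10 s, in which the tool goes at most 50 mm and 8.59 degrees, less where a joint would pass 70% of its speed; a pose out of reach is approached as far as the arm can. A call with a gripper value outside its range is refused whole. "fingers" is the opening, from 0 (shut) to 1 (fully open), set as the call begins (left out, the last holds). The fingers move at their own pace and stop on an object; the grip force is fixed at half the most. Time passes only in rows, so rows that do not move let the fingers close. It gives the time, the measured TCP pose, the force and the opening at its end, in the units of the state.
- r.observe(): the state, without advancing time (a new reading comes with each control period).
- r.camera(name): name is "scene" or "side" or "wrist"; returns the picture (480x640x3 uint8, red, green, blue); there is no depth.
- r.get_calibration(name): a dict with "fx", "fy", "cx", "cy" (pixels), "cam_to_world" (4x4, takes a point from camera to world coordinates); the wrist camera has in their place "tool_from_camera" (4x4, takes a point from camera to tool coordinates, whose origin is the TCP and whose axes are the flange's). Camera axes: x right, y up, looking along -z (the intrinsics and any distortion apply to the point x, -y, -z); pixel columns grow to the right and rows downward; lengths in m; the calibration is good to about 2 mm. A picture is of the moment at which its call begins: read the wrist's pose just before it. get_calibration takes no time and is no camera call.
- r.hand_in(): hands the job in, once; it reports no verdict.
The state is a dict: "clock": time; "joint_pos": joint angles; "joint_velocities": joint speeds; "tau": joint torques, N m; "tcp_pos": TCP position; "ee_rot": TCP orientation; "force": force on the tool from outside, world axes, zero at the start; "wrist_torque": the same for the moment, N m; "finger_gap": opening from 0.0 (shut) to 1.0 (fully open).
Only numpy, scipy, OpenCV 4.12 (cv2) and the standard library are available. Lean on these libraries where they do the work, as an engineer would, in place of code of your own. Each camera call takes 0.05 s, during which the arm holds its last target.

TASK

Give the tall bottle more room on the rack: lift the grey stop out of the middle notch of its rail, shift it along towards the squat jar, and let it drop fully into the next notch on that side. Do not take the stop off the rail, leave the bottle and the jar standing where they are, and let go of the stop when it is seated.

Things in the scene. Friction and masses are not known exactly. Their poses are not given: they have to be found in the camera images.
- rack: Fixed white bottle tray, 200 x 420 mm, 10 mm thick, 48 mm high rims at the back and ends; along its front edge (robot's side) runs an aluminium stop rail (notch floors dark steel), 310 mm long, 24 mm wide, top 51 mm above the bench. Origin: on the bench under the rail's middle. x points across the tray away from the rail, y along the rail, z up.
- rail_top (a point): Middle of the rail at its top; axes as the rack's. Three notches, open at the top, cut across the rail, each 42 mm long (y), 16 mm deep; rail top flat between them. One is centred here. The outer two are in clamped plates set differently on each rack: centres anywhere 83 to 101 mm from here along +y and -y, independently, not given: feel or look for them.
- stop_grip (a point): Centre of the stop's upright grip, a grey block 20 mm thick along the rail (y), 28 mm across (x), 45 mm tall, standing on the saddle's roof; axes parallel to the rack's. This point is 24 mm above the roof's upper side, 21 mm below the grip's top; 83 mm above the bench when seated in a notch, 96 mm when the tooth rides on the rail top.
- stop_roof (a point): Middle of the underside of the stop's 40 x 60 x 8 mm roof, which rests on the rail top when seated. Loose plastic saddle, 0.2 to 0.33 kg: a tooth below, 36 mm long (y), reaches 13 mm into the notch; two cheeks hang 30 mm beside the rail, 2 mm play each; lifted over 30 mm it is off the rail. A thin blade reaches 108 mm out over the tray (+x). Starts in the middle notch.
- tall_mid (a point): Middle (half-way up) of the tall bottle, 66 mm in diameter, 170 mm tall, loose, standing on the tray near one end, about 95 mm behind the rail. Which end varies. Leave it alone.
- squat_mid (a point): Middle (half-way up) of the squat jar, 66 mm in diameter, 85 mm tall, loose, standing on the tray near the other end, about 95 mm behind the rail. The stop has to go to the notch on this side. Leave it alone.
Not all that is in view belongs to the job. What is shaped like the part that bears stop_grip but brown is not meant.

How it is judged:
On the way:
1. the stop is lifted out of its notch (z of stop_grip in the frame of rack above 0.093 m), for 0.1 s.
At the end, for the whole second after the job is handed in: The stop is astride the rail in the outer notch on the squat jar's side: its grip 77 to 107 mm from the rail's middle, within 8 mm across, at most 3.5 mm above its seated height, level within 5 degrees; bottle and jar within 20 mm of where they stood (z of stop_grip in the frame of rack between 0.08 and 0.0865 m and angle between stop_grip's own z axis and vertical below 0.09 rad and x of stop_grip in the frame of rack between -0.008 and 0.008 m and ((y of squat_mid in the frame of rack above 0.1 m and y of stop_grip in the frame of rack between 0.077 and 0.107 m) or (y of squat_mid in the frame of rack below -0.1 m and y of stop_grip in the frame of rack between -0.107 and -0.077 m)) and distance of each of tall_mid, squat_mid from where it was at the start of the episode below 0.02 m); the robot touches nothing.
It fails at once if the stop is taken off the rail (lifted more than 30 mm above seated) (z of stop_grip in the frame of rack above 0.115 m).
It fails at once if the tall bottle is moved or tipped (distance of tall_mid from where it was at the start of the episode above 0.025 m or angle between tall_mid's own z axis and vertical above 0.3 rad).
It fails at once if the squat jar is moved or tipped (distance of squat_mid from where it was at the start of the episode above 0.025 m or angle between squat_mid's own z axis and vertical above 0.3 rad).
It also fails if it takes over 45 s, if anything falls off the work surface, if the arm or the gripper's body presses on something with over 40 N, if the wrist force passes 120 N, or if a joint passes its speed limit or range.

## Working session

There is one attempt and no reset: what is moved stays moved. The work goes in short steps, Python scripts to look and compute and a tool call to move; the robot and the scene stay as the last step left them, time stands still between calls to the robot, and variables do not carry over. Pictures are saved under pics/ and viewed, and the job is handed in when it is done.

Besides the shell and the picture viewer there is one more tool, called after "Emit:" in YAML: its name, and indented under it one key for each argument. arm_command: Moves the arm, as the interface text tells. Its arguments: {"type":"object","properties":{"series":{"type":"array"},"fingers":{"type":"number"}},"required":["series"]}

```bash
mkdir -p pics
python3 - <<'E'
from bench import r
import cv2,numpy as np
np.set_printoptions(precision=4,suppress=True)
print(r.observe())
for n in ["scene","side","wrist"]:
    print(n,r.get_calibration(n))
    cv2.imwrite(f"pics/{n}0.png",r.camera(n)[:,:,::-1])
E
```

```text
{'clock': 0.0, 'joint_pos': array([-1.3088,  0.2593,  1.5361, -0.    ,  1.348 , -0.2028]), 'joint_velocities': array([-0.    , -0.0002, -0.0019,  0.0002,  0.0021,  0.0007]), 'tau': array([  0.0024, -43.7298, -28.3998,   0.072 ,   0.0412,  -0.0002]), 'tcp_pos': array([ 0.2464, -0.4911,  0.1982]), 'ee_rot': array([-3.0554, -0.7232,  0.0001]), 'force': array([-1.0698,  0.6779, -0.5369]), 'wrist_torque': array([-0.0025, -0.0367, -0.0061]), 'finger_gap': 0.9982689356635097}
scene {'fx': 484.26507035037133, 'fy': 484.26507035037133, 'cx': 315.2916528095091, 'cy': 240.19989898959426, 'cam_to_world': array([[-0.3641, -0.63  ,  0.686 ,  0.9946],
       [ 0.9313, -0.2514,  0.2634,  0.1949],
       [ 0.0065,  0.7348,  0.6783,  0.5837],
       [ 0.    ,  0.    ,  0.    ,  1.    ]])}
side {'fx': 587.4426281698596, 'fy': 587.4426281698596, 'cx': 311.49547497100053, 'cy': 239.78727385261632, 'cam_to_world': array([[-0.7906,  0.3709, -0.4872,  0.1242],
       [-0.6123, -0.4912,  0.6195,  0.5156],
       [-0.0095,  0.7881,  0.6154,  0.5808],
       [ 0.    ,  0.    ,  0.    ,  1.    ]])}
wrist {'fx': 417.26899060719023, 'fy': 417.26899060719023, 'cx': 319.7299068875224, 'cy': 242.9799340689395, 'tool_from_camera': array([[-0.0001,  0.9534,  0.3018,  0.0834],
       [ 1.    ,  0.0001,  0.0001,  0.0002],
       [ 0.0001,  0.3018, -0.9534, -0.1853],
       [ 0.    ,  0.    ,  0.    ,  1.    ]])}
```

View pics/scene0.png

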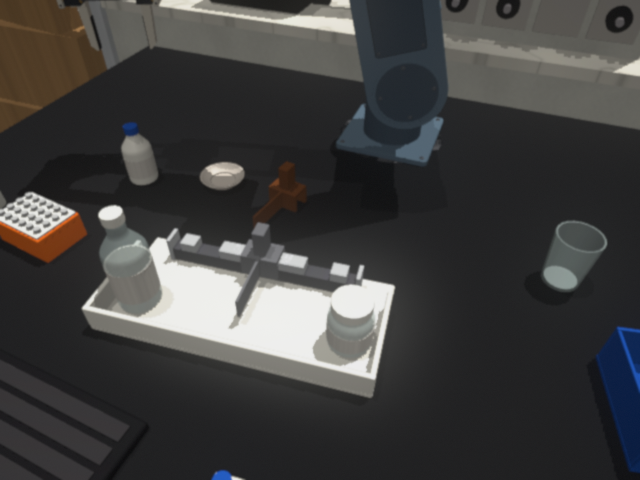

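View pics/side0.png

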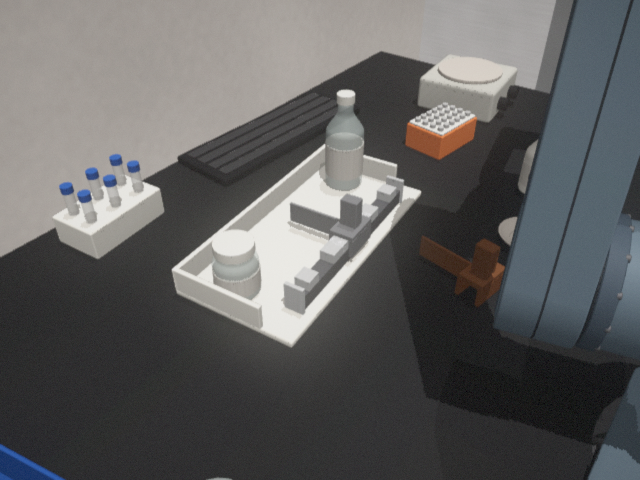

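View pics/wrist0.png

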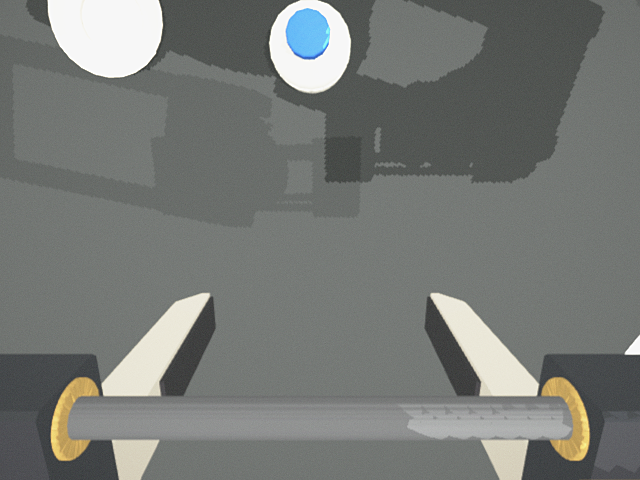

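The scene view shows the tall bottle at (130,260), the jar at (350,320), the grey grip at (261,238) and the brown decoy at (287,185). The side view shows the grip at (350,210). Next I'll zoom in to pick corners.

Run:
```python
import cv2
a=cv2.imread("pics/scene0.png")[205:305,150:390]
cv2.imwrite("pics/scene0z.png",cv2.resize(a,None,fx=3.3,fy=3.3,interpolation=cv2.INTER_CUBIC))
a=cv2.imread("pics/side0.png")[165:315,270:430]
cv2.imwrite("pics/side0z.png",cv2.resize(a,None,fx=4,fy=4,interpolation=cv2.INTER_CUBIC))
```

```text
(no output)
```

View pics/scene0z.png

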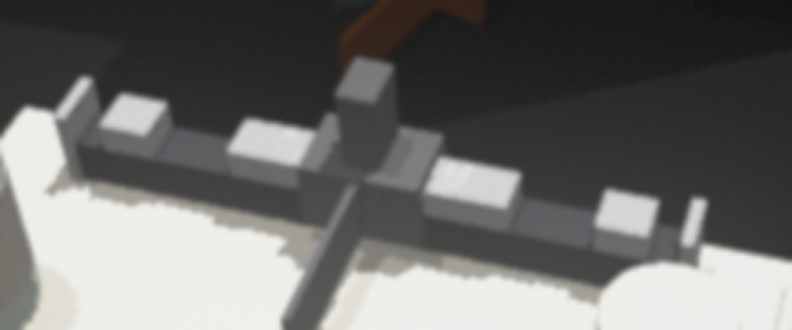

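View pics/side0z.png

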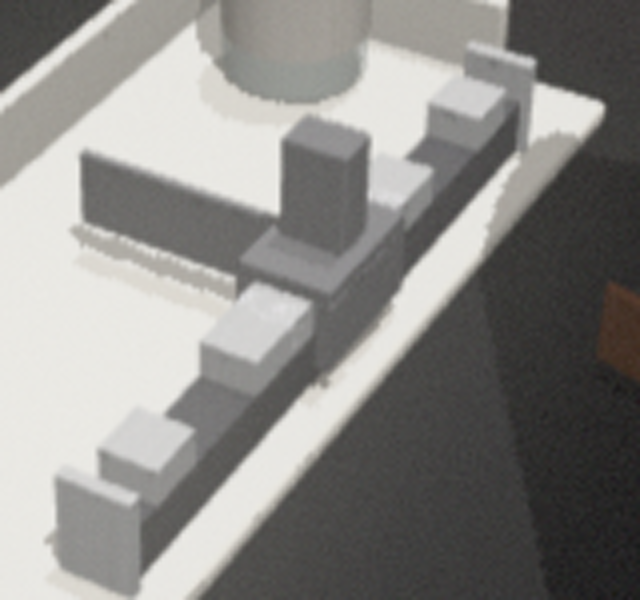

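```bash
cat > h.py <<'E'
from bench import r
import numpy as np,cv2
np.set_printoptions(precision=4,suppress=True)
def ray(n,u,v,T=None):
    c=r.get_calibration(n)
    M=c["cam_to_world"] if T is None else T
    d=M[:3,:3]@np.array([(u-c["cx"])/c["fx"],-(v-c["cy"])/c["fy"],-1.])
    return M[:3,3],d/np.linalg.norm(d)
def plane(n,u,v,z,T=None):
    o,d=ray(n,u,v,T); return o+d*(z-o[2])/d[2]
def tri(a,b):
    (o,d),(p,e)=a,b
    A=np.array([d,-e]).T; s=np.linalg.lstsq(A,p-o,rcond=None)[0]
    x,y=o+s[0]*d,p+s[1]*e
    return (x+y)/2,np.linalg.norm(x-y)
E
python3 - <<'E'
from h import *
S=lambda u,v:((u+.5)/3.3-.5+150,(v+.5)/3.3-.5+205)
D=lambda u,v:((u+.5)/4-.5+270,(v+.5)/4-.5+165)
pts={"grip":((367,80),(326,137)),
"b1_edge_front":((521,180),(262,362)),"b1_edge_back":((511,202),(201,345)),
"b2_edge_front":((607,190),(194,432)),"b2_edge_back":((595,221),(140,408)),
"b2_out_front":((659,197),(158,473)),"b2_out_back":((650,228),(98,450)),
"b1_in_back":((426,184),(252,285)),
"t2out_fr":((133,94),(504,92)),
}
for k,(a,b) in pts.items():
    print(k,*tri(ray("scene",*S(*a)),ray("side",*D(*b))), plane("scene",*S(*a),.051 if k!="grip" else .104),plane("side",*D(*b),.051 if k!="grip" else .104))
E
```

```text
grip [ 0.5156 -0.0765  0.1031] 0.0004229959532300717 [ 0.5164 -0.0762  0.104 ] [ 0.5148 -0.075   0.104 ]
b1_edge_front [ 0.4969 -0.0102  0.0484] 0.003695850821989155 [ 0.5009 -0.0073  0.051 ] [ 0.4953 -0.01    0.051 ]
b1_edge_back [ 0.5177 -0.0049  0.052 ] 0.0019340584488515965 [ 0.516  -0.0062  0.051 ] [ 0.5183 -0.0046  0.051 ]
b2_edge_front [0.4922 0.0331 0.0505] 0.0014009590074606341 [0.4921 0.0326 0.051 ] [0.4917 0.0345 0.051 ]
b2_edge_back [0.514  0.0351 0.0514] 0.001587705398213707 [0.513  0.0342 0.051 ] [0.5143 0.0357 0.051 ]
b2_out_front [0.4885 0.0576 0.0514] 0.0017251846943136281 [0.4875 0.0567 0.051 ] [0.4887 0.0583 0.051 ]
b2_out_back [0.5108 0.0611 0.0529] 0.0032106343444114945 [0.5078 0.0591 0.051 ] [0.5121 0.0615 0.051 ]
b1_in_back [ 0.5233 -0.0448  0.053 ] 0.004165186608009279 [ 0.5199 -0.0478  0.051 ] [ 0.5245 -0.044   0.051 ]
t2out_fr [ 0.5172 -0.209   0.0525] 0.0009798366415463995 [ 0.5163 -0.2096  0.051 ] [ 0.5185 -0.2119  0.051 ]
```

Emit:
arm_command:
  series:
    - {"delta_pos": [0, 0, -1], "twist": 0.116}
    - {"delta_pos": [0, 0, -1], "twist": 0.116}
    - {"delta_pos": [0, 0, -1], "twist": 0.115}
    - {"delta_pos": [2.5, -3, 0], "twist": 0}
    - {"delta_pos": [2.5, -3, 0], "twist": 0}
  fingers: 0.8

```text
clock: 0.65
tcp_pos: [0.2891, -0.426, 0.2288]
ee_rot: [-3.136, -0.181, -0.0]
force: [0.1, -0.3, -0.8]
finger_gap: 0.8
```

Emit:
arm_command:
  series:
    - {"delta_pos": [2.5, -3, 0], "twist": 0}
    - {"delta_pos": [2.5, -3, 0], "twist": 0}
    - {"delta_pos": [2.5, -3, 0], "twist": 0}
    - {"delta_pos": [2.5, -3, 0], "twist": 0}
    - {"delta_pos": [2.5, -3, 0], "twist": 0}

```text
clock: 1.15
tcp_pos: [0.3962, -0.261, 0.2289]
ee_rot: [-3.136, -0.185, 0.0]
force: [0.4, -0.3, -0.1]
finger_gap: 0.798
```

Emit:
arm_command:
  series:
    - {"delta_pos": [2.5, -3, 0], "twist": 0}
    - {"delta_pos": [2.5, -3, 0], "twist": 0}
    - {"delta_pos": [2.5, -3, 0], "twist": 0}
    - {"delta_pos": [2.5, -3, 0], "twist": 0}
    - {"delta_pos": [0, 0, 0], "twist": 0}

```text
clock: 1.65
tcp_pos: [0.4824, -0.1277, 0.2288]
ee_rot: [-3.134, -0.192, -0.001]
force: [-0.3, 0.1, 0.1]
finger_gap: 0.802
```

Run:
```python
from h import *
s=r.observe();print(s["clock"],s["tcp_pos"],s["ee_rot"],s["finger_gap"],s["force"])
cv2.imwrite("pics/w1.png",r.camera("wrist")[:,:,::-1])
```

```text
1.65 [ 0.4824 -0.1277  0.2288] [-3.1339 -0.1925 -0.0008] 0.8021945975946213 [-0.3438  0.1058  0.0574]
```

View pics/w1.png

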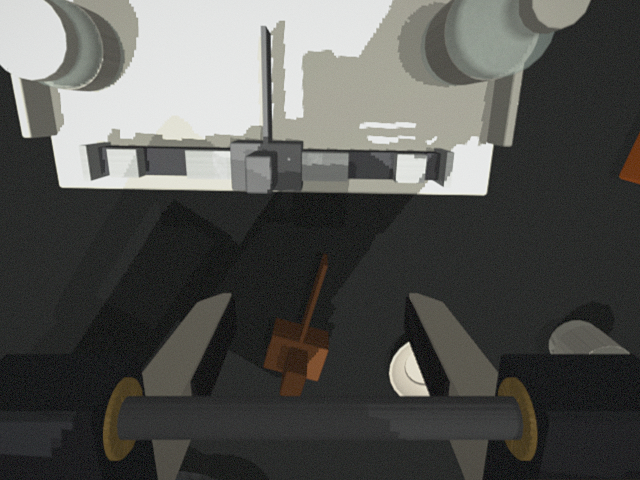

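The wrist view has the rail level at row ~163. The stop roof spans columns 231–302, and the jar-side notch floor is dark at columns 147–185. I'll zoom in to measure it.

Run:
```python
import cv2
a=cv2.imread("pics/w1.png")[125:205,75:325]
a=cv2.convertScaleAbs(a,alpha=1.3,beta=15)
cv2.imwrite("pics/w1z.png",cv2.resize(a,None,fx=3.2,fy=3.2,interpolation=cv2.INTER_CUBIC))
```

```text
(no output)
```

View pics/w1z.png

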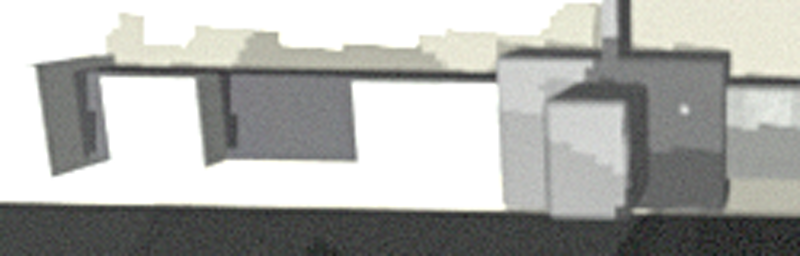

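Run:
```python
from h import *
from scipy.spatial.transform import Rotation as R
p=np.array([0.4824,-0.1277,0.2288]);T=np.eye(4);T[:3,:3]=R.from_rotvec([-3.1339,-.1925,-.0008]).as_matrix();T[:3,3]=p
W=T@r.get_calibration("wrist")["tool_from_camera"]
Z=lambda u,v:((u+.5)/3.2-.5+75,(v+.5)/3.2-.5+125)
print("tool x,y",T[:2,0],T[:2,1])
P={}
for k,(u,v,z) in dict(jb=(197,76,.051),jf=(205,165,.051),sb=(353,80,.051),sf=(357,160,.051),g1=(547,98,.104),g2=(628,100,.104),g3=(549,215,.104),g4=(630,215,.104),rb1=(500,53,.059),rb2=(728,53,.059),rf1=(505,205,.059),rf2=(727,208,.059)).items():
    P[k]=plane("wrist",*Z(u,v),z,W);print(k,P[k])
g=sum(P["g%d"%i] for i in (1,2,3,4))/4
n=(P["jb"]+P["jf"]+P["sb"]+P["sf"])/4
ro=(P["rb1"]+P["rb2"]+P["rf1"]+P["rf2"])/4
print(g,ro,n)
print("heights: grip top by wrist-vs-side:",tri(ray("wrist",*Z(588,157),W),ray("side",(326.5)/4-.5+270,137.5/4-.5+165)))
for a in(g,ro): 
    d=n-a;print(np.linalg.norm(d[:2]),np.arctan2(-d[0],d[1]))
y=P["rb1"]-P["rb2"];print("yaw roof",np.arctan2(-y[0],y[1]))
```

```text
tool x,y [0.9925 0.1224] [ 0.1224 -0.9925]
jb [0.5161 0.0337 0.051 ]
jf [0.4925 0.0318 0.051 ]
sb [ 0.5201 -0.0076  0.051 ]
sf [ 0.4989 -0.0092  0.051 ]
g1 [ 0.5281 -0.0679  0.104 ]
g2 [ 0.5299 -0.0863  0.104 ]
g3 [ 0.5012 -0.0702  0.104 ]
g4 [ 0.5035 -0.0891  0.104 ]
rb1 [ 0.5327 -0.0477  0.059 ]
rb2 [ 0.5399 -0.1063  0.059 ]
rf1 [ 0.4931 -0.0513  0.059 ]
rf2 [ 0.4996 -0.1104  0.059 ]
[ 0.5157 -0.0783  0.104 ] [ 0.5163 -0.0789  0.059 ] [0.5069 0.0122 0.051 ]
heights: grip top by wrist-vs-side: (array([ 0.516 , -0.0777,  0.1021]), np.float64(0.00105157910872468))
0.09095295970736093 0.09670095116610804
0.0915887385873278 0.10320183369439759
yaw roof 0.12265783290328618
```

Emit:
arm_command:
  series:
    - {"delta_pos": [2.0, -2.2, 0], "twist": 0}
    - {"delta_pos": [1.9, -2.3, 0], "twist": 0}
    - {"delta_pos": [0, 0, 2.5], "twist": 0}
    - {"delta_pos": [0, 0, 2.5], "twist": 0}
    - {"delta_pos": [0, 0, 0], "twist": 0}
  fingers: 0.6

```text
clock: 2.2
tcp_pos: [0.5115, -0.0824, 0.1757]
ee_rot: [-3.134, -0.184, 0.011]
force: [-0.7, -0.0, -0.8]
finger_gap: 0.605
```

Run:
```python
from h import *
s=r.observe();print(s["clock"],s["tcp_pos"],s["ee_rot"],s["finger_gap"],s["force"])
cv2.imwrite("pics/w2.png",r.camera("wrist")[:,:,::-1])
```

```text
2.2 [ 0.5115 -0.0824  0.1757] [-3.1337 -0.1836  0.0107] 0.6050220185433246 [-0.7376 -0.023  -0.7804]
```

View pics/w2.png

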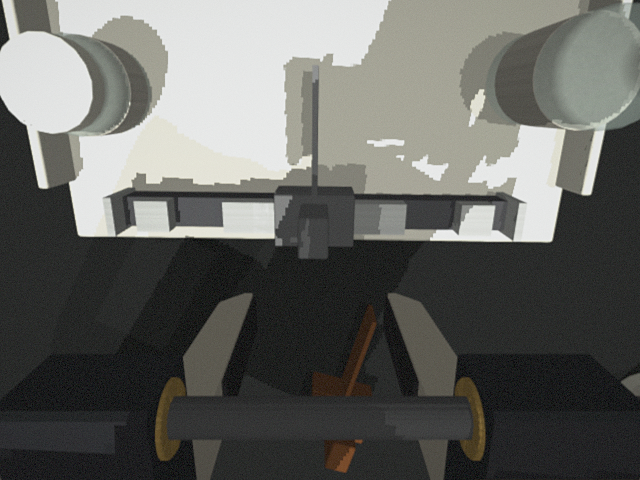

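Emit:
arm_command:
  series:
    - {"delta_pos": [0.5, -0.4, 0], "twist": 0}
    - {"delta_pos": [0, 0, 2.5], "twist": 0}
    - {"delta_pos": [0, 0, 2.0], "twist": 0}
    - {"delta_pos": [0, 0, 0], "twist": 0}
    - {"delta_pos": [0, 0, 0], "twist": 0}

```text
clock: 2.75
tcp_pos: [0.5196, -0.0782, 0.1354]
ee_rot: [3.136, 0.184, 0.002]
force: [-0.3, 0.4, 1.4]
finger_gap: 0.607
```

Run:
```python
from h import *
s=r.observe();print(s["clock"],s["tcp_pos"],s["ee_rot"],s["finger_gap"],s["force"])
for n in("wrist","side"):cv2.imwrite(f"pics/{n}3.png",r.camera(n)[:,:,::-1])
```

```text
2.75 [ 0.5196 -0.0782  0.1354] [3.1356 0.1842 0.0023] 0.6066873414003772 [-0.2949  0.3698  1.4386]
```

View pics/side3.png

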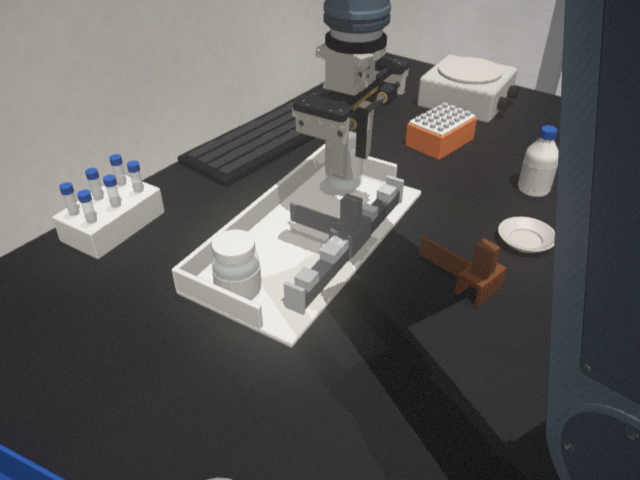

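View pics/wrist3.png

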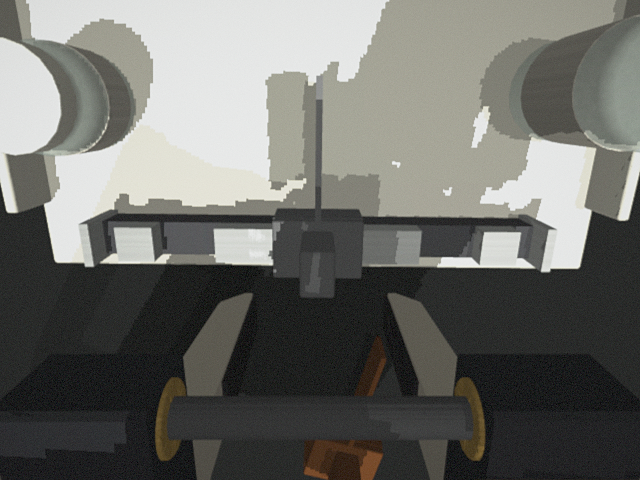

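Emit:
arm_command:
  series:
    - {"delta_pos": [-0.3, 0, 0], "twist": 0}
    - {"delta_pos": [0, -0.1, 1.5], "twist": 0}
    - {"delta_pos": [0, 0, 1.2], "twist": 0}
    - {"delta_pos": [0, 0, 0], "twist": 0}
    - {"delta_pos": [0, 0, 0], "twist": 0}

```text
clock: 3.35
tcp_pos: [0.5156, -0.0771, 0.1071]
ee_rot: [-3.136, -0.185, 0.001]
force: [0.7, 0.3, -0.0]
finger_gap: 0.599
```

Emit:
arm_command:
  series:
    - {"delta_pos": [0, 0, 1.0], "twist": 0}
    - {"delta_pos": [0, 0, 1.0], "twist": 0}
    - {"delta_pos": [0, 0, 0], "twist": 0}
    - {"delta_pos": [0, 0, 0], "twist": 0}
    - {"delta_pos": [0, 0, 0], "twist": 0}

```text
clock: 3.85
tcp_pos: [0.5159, -0.0772, 0.0871]
ee_rot: [3.136, 0.185, 0.0]
force: [0.4, -0.9, 0.5]
finger_gap: 0.599
```

Run:
```python
from h import *
s=r.observe();print(s["clock"],s["tcp_pos"],s["ee_rot"],s["finger_gap"],s["force"])
n="wrist";cv2.imwrite(f"pics/{n}4.png",r.camera(n)[:,:,::-1])
```

```text
3.85 [ 0.5159 -0.0772  0.0871] [3.1361 0.1849 0.0002] 0.5990230730459463 [ 0.4075 -0.9051  0.5231]
```

View pics/wrist4.png

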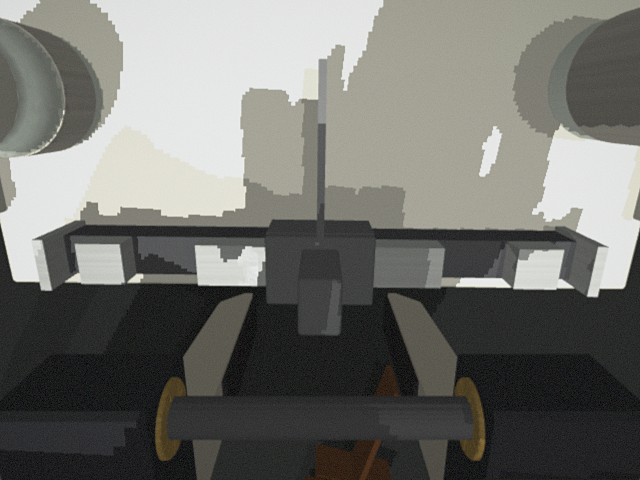

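The wrist view shows the grip top centred at about (320,305). The expected point between the pads projects to row 307, so it's aligned and I can close.

Emit:
arm_command:
  series:
    - {"delta_pos": [0, 0, 0], "twist": 0}
    - {"delta_pos": [0, 0, 0], "twist": 0}
    - {"delta_pos": [0, 0, 0], "twist": 0}
    - {"delta_pos": [0, 0, 0], "twist": 0}
    - {"delta_pos": [0, 0, 0], "twist": 0}
  fingers: 0.0

```text
clock: 4.4
tcp_pos: [0.5157, -0.0771, 0.0871]
ee_rot: [3.136, 0.185, 0.0]
force: [-0.3, 0.3, -0.4]
finger_gap: 0.218
```

Emit:
arm_command:
  series:
    - {"delta_pos": [0, 0, 0], "twist": 0}
    - {"delta_pos": [0, 0, 0], "twist": 0}
    - {"delta_pos": [0, 0, 0], "twist": 0}

```text
clock: 4.7
tcp_pos: [0.5157, -0.0771, 0.0871]
ee_rot: [-3.136, -0.185, -0.0]
force: [-0.1, -0.9, 0.0]
finger_gap: 0.01
```

The fingers closed to 0.01, so they did not hold the 20 mm grip. I'll look.

Run:
```python
from h import *
s=r.observe();print(s["clock"],s["tcp_pos"],s["finger_gap"],s["force"])
ims=[r.camera(n)[:,:,::-1] for n in("wrist","side","scene")]
cv2.imwrite("pics/w5.png",ims[0])
a=cv2.resize(ims[1][130:330,250:450],(400,400),interpolation=cv2.INTER_CUBIC)
b=cv2.resize(ims[2][150:350,160:360],(400,400),interpolation=cv2.INTER_CUBIC)
cv2.imwrite("pics/ss5.png",np.hstack([a,b]))
```

```text
4.7 [ 0.5157 -0.0771  0.0871] 0.009927076018001238 [-0.1465 -0.9327  0.0323]
```

View pics/w5.png

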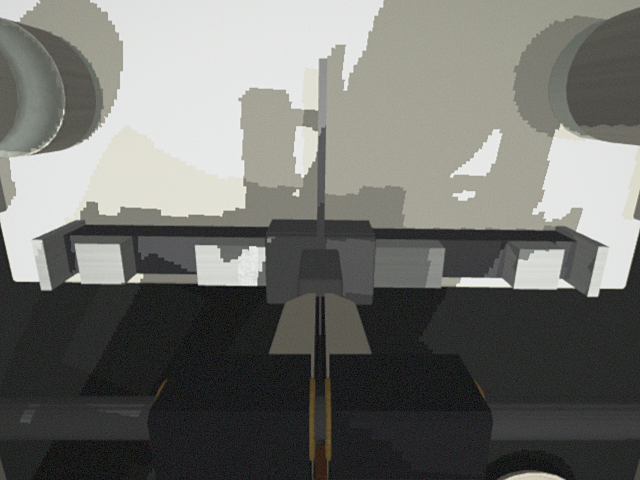

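View pics/ss5.png

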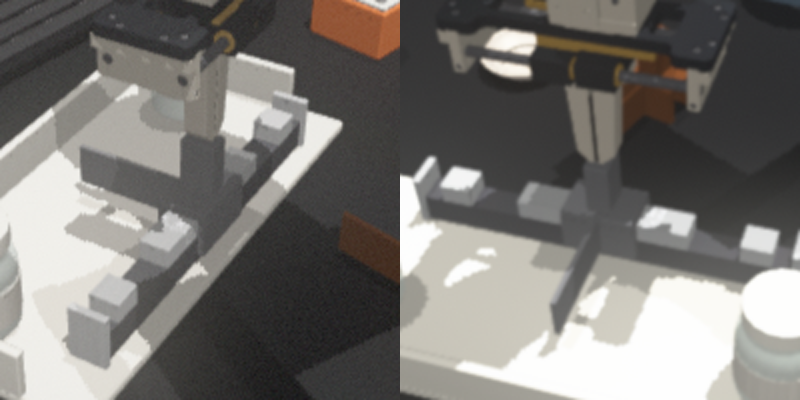

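Run:
```python
from h import *
print("nose",r.nose_length)
print(tri(ray("side",352.5,198.5),ray("scene",258.5,231.5)))
print(r.observe()["force"],r.get_calibration("wrist")["tool_from_camera"])
```

```text
nose 0.017
(array([ 0.5172, -0.0808,  0.0993]), np.float64(0.002524805051059724))
[ 0.0546 -0.7699 -0.6627] [[-0.0001  0.9534  0.3017  0.0835]
 [ 1.      0.0002 -0.0001  0.0006]
 [-0.0001  0.3017 -0.9534 -0.1853]
 [ 0.      0.      0.      1.    ]]
```

The tips are shorter than described. The side/scene triangulation puts them at z≈0.10. The wrist rows of the fingertips also give about 17 mm *behind* the TCP, not ahead. The fingers closed just above the grip without touching it, and the force reads zero. I'll reopen, go about 32 mm lower and check on the way.

Emit:
arm_command:
  series:
    - {"delta_pos": [0, 0, 0], "twist": 0}
    - {"delta_pos": [0, 0, 0], "twist": 0}
    - {"delta_pos": [0, 0, 0], "twist": 0}
    - {"delta_pos": [0, 0, 0], "twist": 0}
    - {"delta_pos": [0, 0, 0], "twist": 0}
  fingers: 0.6

```text
clock: 5.35
tcp_pos: [0.5157, -0.0771, 0.0871]
ee_rot: [-3.136, -0.185, -0.0]
force: [1.3, -0.0, 0.9]
finger_gap: 0.387
```

Emit:
arm_command:
  series:
    - {"delta_pos": [0, 0, 0], "twist": 0}
    - {"delta_pos": [0, 0, 0], "twist": 0}
    - {"delta_pos": [0, 0, 0.6], "twist": 0}
    - {"delta_pos": [0, 0, 0.6], "twist": 0}
    - {"delta_pos": [0, 0, 0], "twist": 0}

```text
clock: 5.85
tcp_pos: [0.5148, -0.0768, 0.0738]
ee_rot: [-3.135, -0.185, 0.003]
force: [0.4, -0.2, 0.4]
finger_gap: 0.6
```

Run:
```python
from h import *
s=r.observe();print(s["clock"],s["tcp_pos"],s["finger_gap"],s["force"])
ims=[r.camera(n)[:,:,::-1] for n in("wrist","side","scene")]
cv2.imwrite("pics/w6.png",ims[0])
a=cv2.resize(ims[1][130:280,270:420],(400,400),interpolation=cv2.INTER_CUBIC)
b=cv2.resize(ims[2][160:310,185:335],(400,400),interpolation=cv2.INTER_CUBIC)
cv2.imwrite("pics/ss6.png",np.hstack([a,b]))
```

```text
5.85 [ 0.5148 -0.0768  0.0738] 0.5995015109485896 [ 0.4085 -0.2171  0.3556]
```

View pics/ss6.png

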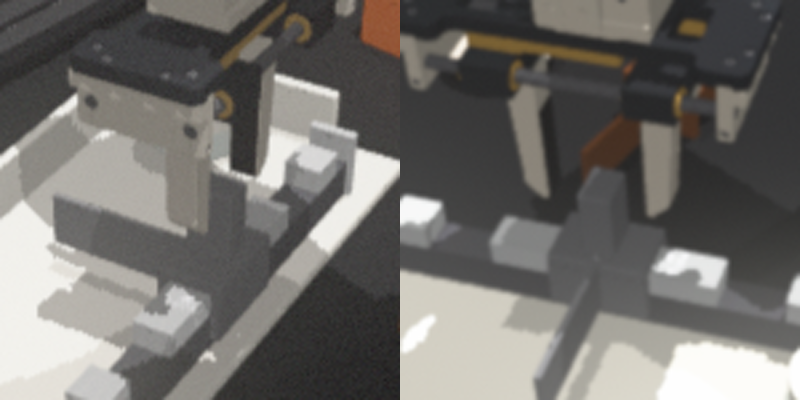

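View pics/w6.png

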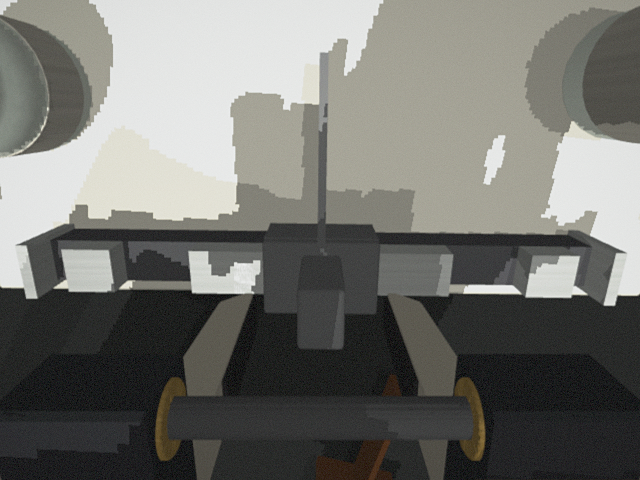

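Run:
```python
from h import *
k=150/400
S=lambda u,v:ray("side",270+u*k-.3,130+v*k-.3)
C=lambda u,v:ray("scene",185+(u-400)*k-.3,160+v*k-.3)
print(tri(S(188,230),C(658,212)));print(tri(S(248,172),C(540,192)));print("griptop",tri(S(226,177),C(603,180)))
```

```text
(array([ 0.5128, -0.0449,  0.0912]), np.float64(0.0010358181811708925))
(array([ 0.5207, -0.1153,  0.0887]), np.float64(0.0006098732904009903))
griptop (array([ 0.5131, -0.0788,  0.1058]), np.float64(0.0036002651181352772))
```

Both tips triangulate to z≈0.090 at TCP z 0.074, which confirms they are about 16 mm behind the TCP. I'll lower 1.7 cm and grasp.

Emit:
arm_command:
  series:
    - {"delta_pos": [0.0, 0.1, 0.6], "twist": 0}
    - {"delta_pos": [0, 0, 0.6], "twist": 0}
    - {"delta_pos": [0, 0, 0.5], "twist": 0}
    - {"delta_pos": [0, 0, 0], "twist": 0}
    - {"delta_pos": [0, 0, 0], "twist": 0}

```text
clock: 6.5
tcp_pos: [0.5157, -0.0781, 0.0578]
ee_rot: [-3.136, -0.185, 0.001]
force: [0.4, 0.1, -0.5]
finger_gap: 0.598
```

Emit:
arm_command:
  series:
    - {"delta_pos": [0, 0, 0], "twist": 0}
    - {"delta_pos": [0, 0, 0], "twist": 0}
    - {"delta_pos": [0, 0, 0], "twist": 0}
    - {"delta_pos": [0, 0, 0], "twist": 0}
    - {"delta_pos": [0, 0, 0], "twist": 0}
  fingers: 0.0

```text
clock: 7.0
tcp_pos: [0.5158, -0.078, 0.0581]
ee_rot: [-3.136, -0.185, -0.0]
force: [-0.0, 2.7, 1.3]
finger_gap: 0.216
```

Emit:
arm_command:
  series:
    - {"delta_pos": [0, 0, 0], "twist": 0}
    - {"delta_pos": [0, 0, 0], "twist": 0}
    - {"delta_pos": [0, 0, 0], "twist": 0}

```text
clock: 7.3
tcp_pos: [0.5158, -0.078, 0.0581]
ee_rot: [-3.136, -0.185, 0.0]
force: [-0.7, 0.3, 0.8]
finger_gap: 0.215
```

Run:
```python
from h import *
s=r.observe();print(s["clock"],s["tcp_pos"],s["finger_gap"],s["force"])
ims=[r.camera(n)[:,:,::-1] for n in("side","scene")]
a=cv2.resize(ims[0][130:280,270:420],(400,400),interpolation=cv2.INTER_CUBIC)
b=cv2.resize(ims[1][160:310,185:335],(400,400),interpolation=cv2.INTER_CUBIC)
cv2.imwrite("pics/ss7.png",np.hstack([a,b]))
```

```text
7.3 [ 0.5158 -0.078   0.0581] 0.21475139994872958 [-0.738   0.29    0.8317]
```

View pics/ss7.png

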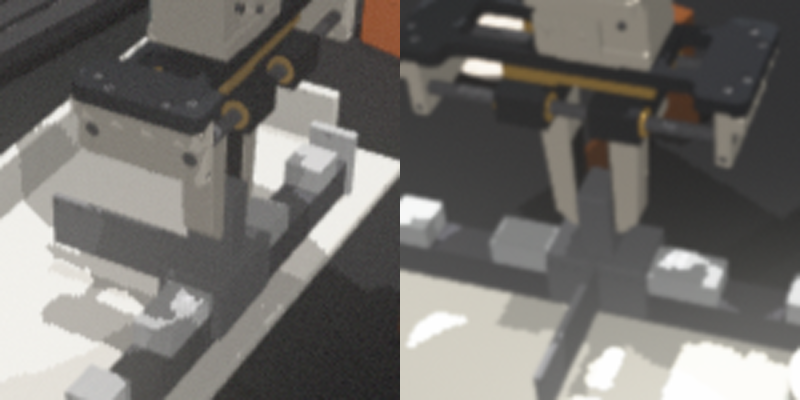

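The fingers hold the grip: the opening is 0.215, or 20 mm. I'll lift 17 mm in small steps.

Emit:
arm_command:
  series:
    - {"delta_pos": [0, 0, -0.5], "twist": 0}
    - {"delta_pos": [0, 0, -0.5], "twist": 0}
    - {"delta_pos": [0, 0, -0.4], "twist": 0}
    - {"delta_pos": [0, 0, -0.3], "twist": 0}
    - {"delta_pos": [0, 0, 0], "twist": 0}

```text
clock: 7.9
tcp_pos: [0.5162, -0.0783, 0.0756]
ee_rot: [3.136, 0.185, 0.001]
force: [-0.7, 0.5, -3.7]
finger_gap: 0.215
```

Emit:
arm_command:
  series:
    - {"delta_pos": [0, 0, 0], "twist": 0}
    - {"delta_pos": [0, 0, 0], "twist": 0}
    - {"delta_pos": [0, 0, 0], "twist": 0}

```text
clock: 8.2
tcp_pos: [0.5157, -0.0781, 0.0749]
ee_rot: [-3.136, -0.185, 0.001]
force: [-0.5, 0.5, -2.6]
finger_gap: 0.209
```

Run:
```python
from h import *
s=r.observe();print(s["clock"],s["tcp_pos"],s["finger_gap"],s["force"])
ims=[r.camera(n)[:,:,::-1] for n in("side","scene")]
a=cv2.resize(ims[0][130:280,270:420],(400,400),interpolation=cv2.INTER_CUBIC)
b=cv2.resize(ims[1][160:310,185:335],(400,400),interpolation=cv2.INTER_CUBIC)
cv2.imwrite("pics/ss8.png",np.hstack([a,b]))
```

```text
8.2 [ 0.5157 -0.0781  0.0749] 0.20940129839100466 [-0.4514  0.5041 -2.572 ]
```

View pics/ss8.png

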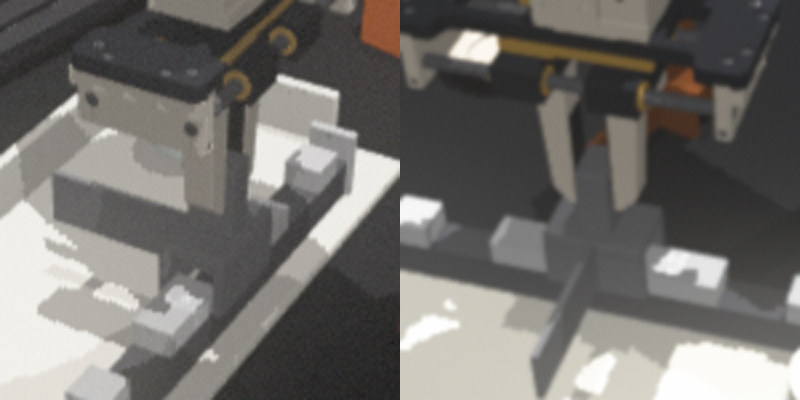

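The stop is lifted and level, with z force −2.6 N from its weight. Next I shift it 91 mm along tool −y, towards the jar.

Emit:
arm_command:
  series:
    - {"delta_pos": [0, -1.0, 0], "twist": 0}
    - {"delta_pos": [0, -1.5, 0], "twist": 0}
    - {"delta_pos": [0, -1.5, 0], "twist": 0}
    - {"delta_pos": [0, -1.0, 0], "twist": 0}
    - {"delta_pos": [0, 0, 0], "twist": 0}

```text
clock: 8.8
tcp_pos: [0.5093, -0.0264, 0.0751]
ee_rot: [-3.135, -0.189, 0.001]
force: [0.2, -0.2, -2.4]
finger_gap: 0.211
```

Emit:
arm_command:
  series:
    - {"delta_pos": [0, -1.0, 0], "twist": 0}
    - {"delta_pos": [0, -1.5, 0], "twist": 0}
    - {"delta_pos": [0, -1.0, 0], "twist": 0}
    - {"delta_pos": [0, -0.6, 0], "twist": 0}
    - {"delta_pos": [0, 0, 0], "twist": 0}

```text
clock: 9.3
tcp_pos: [0.5049, 0.0132, 0.0751]
ee_rot: [-3.136, -0.187, 0.0]
force: [-0.8, -1.2, -2.3]
finger_gap: 0.215
```

Emit:
arm_command:
  series:
    - {"delta_pos": [0, 0, 0], "twist": 0}
    - {"delta_pos": [0, 0, 0], "twist": 0}
    - {"delta_pos": [0, 0, 0], "twist": 0}

```text
clock: 9.6
tcp_pos: [0.5053, 0.0118, 0.0751]
ee_rot: [3.136, 0.184, 0.0]
force: [-0.1, 0.6, -2.7]
finger_gap: 0.211
```

Run:
```python
from h import *
s=r.observe();print(s["clock"],s["tcp_pos"],s["ee_rot"],s["finger_gap"],s["force"])
ims=[r.camera(n)[:,:,::-1] for n in("wrist","side","scene")]
cv2.imwrite("pics/w9.png",ims[0])
a=cv2.resize(ims[1][170:320,230:380],(400,400),interpolation=cv2.INTER_CUBIC)
b=cv2.resize(ims[2][180:330,250:400],(400,400),interpolation=cv2.INTER_CUBIC)
cv2.imwrite("pics/ss9.png",np.hstack([a,b]))
```

```text
9.6 [0.5053 0.0118 0.0751] [3.1361 0.1841 0.0002] 0.21148032419670146 [-0.0688  0.5708 -2.6849]
```

View pics/ss9.png

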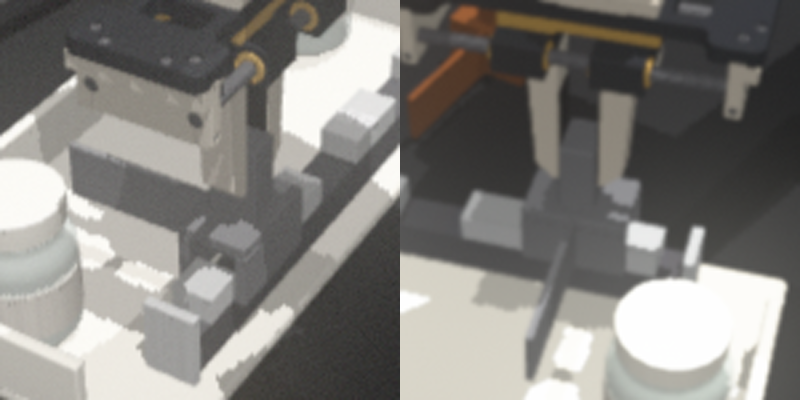

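View pics/w9.png

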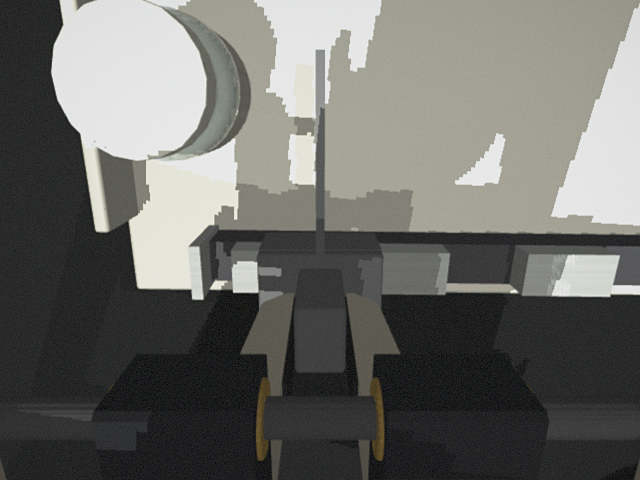

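The stop is astride the rail over the outer notch, with the blade clear of the jar. I'll lower it and feel for contact.

Emit:
arm_command:
  series:
    - {"delta_pos": [0, 0, 0.3], "twist": 0}
    - {"delta_pos": [0, 0, 0.2], "twist": 0}
    - {"delta_pos": [0, 0, 0.2], "twist": 0}
    - {"delta_pos": [0, 0, 0], "twist": 0}
    - {"delta_pos": [0, 0, 0], "twist": 0}

```text
clock: 10.25
tcp_pos: [0.505, 0.0123, 0.0679]
ee_rot: [-3.136, -0.185, 0.0]
force: [0.2, -0.1, -2.7]
finger_gap: 0.211
```

It is 3 mm below riding height and the force still shows only the weight, so the tooth has entered the notch. I'll continue.

Emit:
arm_command:
  series:
    - {"delta_pos": [0, 0, 0.3], "twist": 0}
    - {"delta_pos": [0, 0, 0.3], "twist": 0}
    - {"delta_pos": [0, 0, 0.2], "twist": 0}
    - {"delta_pos": [0, 0, 0.1], "twist": 0}
    - {"delta_pos": [0, 0, 0], "twist": 0}

```text
clock: 10.75
tcp_pos: [0.505, 0.0123, 0.0588]
ee_rot: [-3.136, -0.185, 0.001]
force: [-0.0, 0.5, -2.7]
finger_gap: 0.212
```

Emit:
arm_command:
  series:
    - {"delta_pos": [0, 0, 0], "twist": 0}
    - {"delta_pos": [0, 0, 0], "twist": 0}

```text
clock: 10.95
tcp_pos: [0.5053, 0.0122, 0.0592]
ee_rot: [3.136, 0.185, 0.0]
force: [0.6, 0.0, -2.4]
finger_gap: 0.214
```

One more millimetre to seat it, then release.

Emit:
arm_command:
  series:
    - {"delta_pos": [0, 0, 0.1], "twist": 0}
    - {"delta_pos": [0, 0, 0], "twist": 0}
    - {"delta_pos": [0, 0, 0.05], "twist": 0}
    - {"delta_pos": [0, 0, 0], "twist": 0}
    - {"delta_pos": [0, 0, 0], "twist": 0}

```text
clock: 11.45
tcp_pos: [0.5053, 0.0122, 0.0581]
ee_rot: [3.136, 0.185, 0.001]
force: [-2.3, -0.6, 5.6]
finger_gap: 0.213
```

Emit:
arm_command:
  series:
    - {"delta_pos": [0, 0, 0], "twist": 0}
    - {"delta_pos": [0, 0, 0], "twist": 0}
    - {"delta_pos": [0, 0, 0], "twist": 0}
    - {"delta_pos": [0, 0, 0], "twist": 0}
    - {"delta_pos": [0, 0, 0], "twist": 0}
  fingers: 0.5

```text
clock: 11.95
tcp_pos: [0.5051, 0.0122, 0.0574]
ee_rot: [-3.136, -0.185, 0.0]
force: [-0.1, -0.7, 0.4]
finger_gap: 0.495
```

Emit:
arm_command:
  series:
    - {"delta_pos": [0, 0, -0.5], "twist": 0}
    - {"delta_pos": [0, 0, -1.5], "twist": 0}
    - {"delta_pos": [0, 0, -2.5], "twist": 0}
    - {"delta_pos": [0, 0, -2.5], "twist": 0}
    - {"delta_pos": [0, 0, -2.5], "twist": 0}

```text
clock: 12.45
tcp_pos: [0.505, 0.0123, 0.1538]
ee_rot: [-3.136, -0.185, -0.0]
force: [0.3, -1.2, -0.1]
finger_gap: 0.497
```

Emit:
arm_command:
  series:
    - {"delta_pos": [-2, 0, -2.5], "twist": 0}
    - {"delta_pos": [-3, 0, -1], "twist": 0}
    - {"delta_pos": [-2, 0, 0], "twist": 0}
    - {"delta_pos": [0, 0, 0], "twist": 0}
    - {"delta_pos": [0, 0, 0], "twist": 0}

```text
clock: 12.95
tcp_pos: [0.4361, 0.0039, 0.1881]
ee_rot: [3.136, 0.184, 0.002]
force: [0.2, -0.1, -0.5]
finger_gap: 0.502
```

Run:
```python
from h import *
s=r.observe();print(s["clock"],s["tcp_pos"],s["ee_rot"],s["finger_gap"],s["force"])
ims=[r.camera(n)[:,:,::-1] for n in("wrist","side","scene")]
for n,i in zip(("wrist","side","scene"),ims): cv2.imwrite(f"pics/{n}10.png",i)
a=cv2.resize(ims[1][170:320,230:380],(400,400),interpolation=cv2.INTER_CUBIC)
b=cv2.resize(ims[2][180:330,250:400],(400,400),interpolation=cv2.INTER_CUBIC)
cv2.imwrite("pics/ss10.png",np.hstack([a,b]))
```

```text
12.95 [0.4361 0.0039 0.1881] [3.1359 0.1842 0.0025] 0.5021185410962385 [ 0.246  -0.1007 -0.5389]
```

View pics/ss10.png

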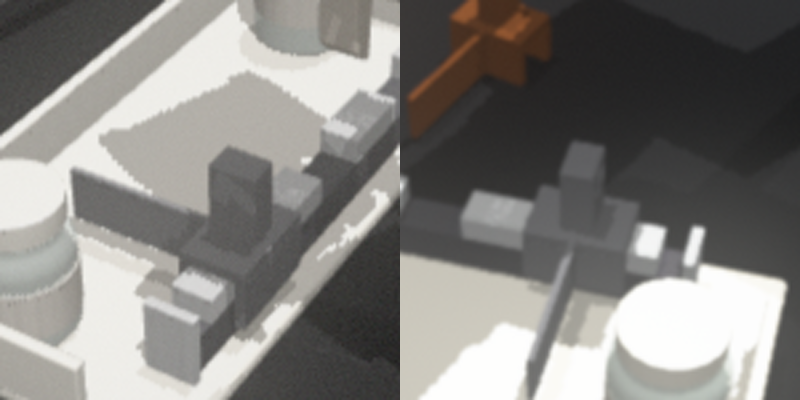

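View pics/wrist10.png

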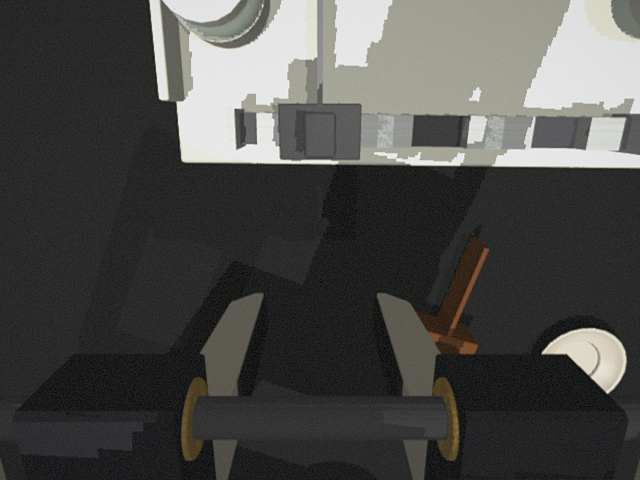

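View pics/scene10.png

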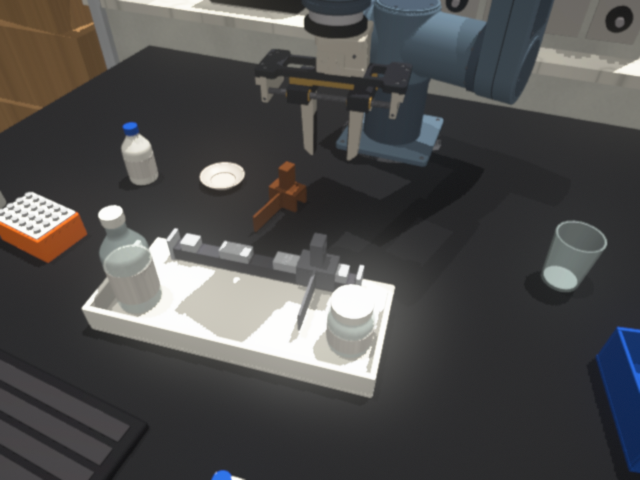

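Run:
```python
from h import *
k=150/400
p,e=tri(ray("side",230+241*k-.3,170+165*k-.3),ray("scene",250+(583-400)*k-.3,180+160*k-.3))
d=p[:2]-[.516,-.0775]
c,s=np.cos(.12),np.sin(.12)
print("griptop",p,e,"shift along,across",-s*d[0]+c*d[1],c*d[0]+s*d[1])
for n in("scene","side"):
    a=cv2.imread(f"pics/{n}0.png",0);b=cv2.imread(f"pics/{n}10.png",0)
    for nm,(u,v,w,h) in ({"tall":(90,200,75,110),"jar":(322,282,60,80)} if n=="scene" else {"tall":(318,85,52,110),"jar":(205,225,62,75)}).items():
        t=a[v+8:v+h-8,u+8:u+w-8];m=cv2.matchTemplate(b[v:v+h,u:u+w],t,cv2.TM_CCOEFF_NORMED)
        l=cv2.minMaxLoc(m);print(n,nm,"px shift",l[3][0]-8,l[3][1]-8,"score %.2f"%l[1])
```

```text
griptop [0.5051 0.0119 0.102 ] 0.0007183387440511907 shift along,across 0.09008466809272131 -0.00012196880197000437
scene tall px shift 0 0 score 0.99
scene jar px shift 0 0 score 0.99
side tall px shift -1 5 score 0.47
side jar px shift -1 0 score 0.94
```

```bash
python3 -c "
from bench import r
print(r.hand_in())"
```

```text
the job is handed in; nothing more can be done
None
```

The stop is now seated in the outer notch on the squat jar's side, about 90 mm along the rail from where it was. I released it, backed the arm off and handed the job in at about 13 s. I don't have the verdict.

- **The move:** I gripped the grey stop, lifted it 17 mm, shifted it 91 mm towards the jar and lowered it until I felt contact (+5.6 N).
- **Missed first grasp:** The fingers closed on air just above the grip. The text puts the fingertips 17 mm ahead of the TCP, but the images showed them about 16 mm behind it. I went lower by that measurement and the second grasp held, with an opening of 20 mm.
- **Stop after release:** The grip top measured 0.102 m high, against 0.102–0.103 m when it was seated at the start. It lies 90 mm along the rail and about 0 mm across from its start. It looks level in all three views.
- **Bottle and jar:** The scene camera shows neither one moved (0 px).
- **Check that disagreed:** The side camera's match on the tall bottle was poor (score 0.47, 5 px), probably because the gripper partly hides it. I relied on the scene view instead. The jar matched within 1 px in the side view.

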